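# Lever open the cell case and hold up the carrier

### The job

Pick up the blue-handled spatula, work its thin blade under the front lip of the closed cell case and lever the lid open with it until the lid stands about upright or past it; do not touch the lid with the gripper or arm while it is being opened. Lay the spatula flat on the bench, then take the cell carrier by its red bar, lift it out of the case until its underside is some 6 to 10 cm above the case's rim, and hold it there level and still for two seconds: the program finishes while still holding it in the air. Never tip the carrier, leave the lid open, and leave the other things on the bench where they are.

Things in the scene. Friction and masses are not known exactly. Their poses are not given: they have to be found in the camera images.
- case: Ivory open-topped case fixed to the bench, 150 mm along its x, 170 mm along its y, 80 mm high, walls and floor 6 mm thick, with a hinged grey lid. Origin: centre of its underside, on the bench. Its x axis points from the front (lip side, facing the robot) to the hinge side, z up.
- case_lid (a joint): Angle of the case's lid in rad: 0 shut, 1.57 upright, 1.9 its stop, leaning away from the robot. The lid is a flat plate 165 mm deep, 176 mm wide, 6 mm thick, lying on the rim; its hinge is stiff, so the lid stays where it is left; raising it takes about 2 N at the lip, more nearer the hinge.
- case_hinge (a point): Middle of the lid's hinge line, at the top of the case's far wall (75 mm behind the case's centre, 80 mm above the bench). The hinge line runs along the case's y; the underside of the lid passes through it. Fixed.
- lid_lip (a point): Middle of the front lower edge of the lid, 165 mm from the hinge. Shut, it is 80 mm above the bench and overhangs the case's front wall by 15 mm: the blade goes under this overhang. Moves with the lid; x along the lid from lip to hinge.
- spatula_grip (a point): Grip point of the spatula, lying flat on the bench at one side of the case: on its axis, half-way up the blue handle (9 mm above the bench). The handle is a bar 16 mm wide, 18 mm high, 105 mm long, from 75 mm behind this point to 30 mm ahead of it; x points along it to the blade, roughly away from the robot, z up. 60 g, balanced close to this point.
- spatula_tip (a point): Tip of the spatula's steel blade, 120 mm ahead of the grip point on the same axis. The blade is 16 mm wide, 2.5 mm thick and juts 90 mm out of the handle at mid-height (9 mm up when lying).
- carrier_bar (a point): Centre of the carrier's red carrying bar, 12 mm wide (y), 12 mm high, 88 mm long (x), 62 mm above the carrier's underside and above its middle. The bar rests on a post at each end; cells stand at both sides of it, 23 mm below the bar's centre at their tops. Top of the bar 6 mm below the case's rim. x along the bar, within 0.2 rad of the case's x; z up.
- carrier: The cell carrier: aluminium plate 90 mm (x) by 68 mm (y), 6 mm thick, with two rows of glass cells and a red bar above; 68 mm high, 0.2 to 0.42 kg. It stands loose on the case's floor, 6 mm above the bench, under the shut lid. Origin: centre of its underside.
- spatula: The same spatula; origin at its middle, on its underside.
- brush: Bystander: bench brush, 190 mm long, wooden handle, lying beside the case on the side where the spatula is not. Origin: centre of its underside.
- beaker: Bystander: glass beaker, 68 mm across, 85 mm high. Origin: centre of its underside.
- amber: Bystander: amber bottle, 62 mm across, 130 mm high. Origin: centre of its underside.
- jar: Bystander: small clear jar, white cap, 44 mm across, 40 mm high. Origin: centre of its underside.
- petri: Bystander: greenish glass dish, 76 mm across, 16 mm high. Origin: centre of its underside.
- red_bin: Bystander: red open bin, 200 x 150 x 90 mm. Origin: centre of its underside.
- washbottle: Bystander: white bottle with red cap, 68 mm across, 160 mm high. Origin: centre of its underside.
Things that resemble listed ones, but are neither listed nor needed, are in the scene too. There is more than one size of the spatula; the job needs the largest.

How it is judged:
By the outcome, as a careful person would: the job done as asked, in the order asked, and still so for the second after the job is handed in, while the arm keeps its last pose, push and grip.
It also fails if it takes over 72 s, if anything falls off the work surface, if the arm or the gripper's body presses on something with over 40 N, if the wrist force passes 120 N, or if a joint passes its speed limit or range.

### The arm

A 7-joint arm with a two-finger parallel gripper is mounted at the origin on the work surface. World frame = base frame: x ahead of the robot, y to its left, z up, the work surface at z = 0. Lengths are in m, angles in rad, forces in N, time in s.
With the tool pointing down it reaches from about 0.425 to 0.925 m from the base axis. Payload 6.8 kg.
Tool frame: the origin (TCP) lies midway between the tips of the shut fingers; the grasp point (between the pads) lies 19 mm behind it; z points along the fingers, y is the direction in which the jaws open and shut (so a half turn about z gives the same grasp; the last joint's range is limited). The gripper opens to 85 mm and grips with 20 to 120 N. Pads are 22 mm wide; open, the fingers measure 114 mm over their backs; the gripper's body (76 mm by 85 mm) begins 54 mm behind the grasp point. The pads swing forward as they close: fully open they stand 13 mm farther back than shut.
Start: joints at [-1.391, 0.477, 0.022, 1.555, -0.011, 1.109, -0.083], TCP at [0.192, 0.647, 0.231] pointing down, gripper open.
Joint ranges: [-2.96, 2.96], [-0.34, 2.1], [-1.41, 1.46], [0.24, 2.44], [-1.37, 4.51], [0.17, 1.92], [-2.96, 2.96]. Speed limits (rad/s): [2.39, 2.39, 3.14, 3.14, 3.14, 3.14, 3.14].

### API

Orientations are given as a rotation vector (axis times angle).
In Python, from rig import robot gives the robot as it stands.
- The arm moves only by the tool carry_out, never from a script. Its argument "moves" is text: rows parted by semicolons, each of 6 numbers parted by spaces: the shift along the world's x, y, z in cm, then the turn, a rotation vector about the world's x, y, z in degrees. A call has 1 to 20 rows; each row shifts and turns the commanded pose from where the row before left it; what a row does not reach is not made up. A row lasts 1/10 s, in which the tool goes at most 50 mm and 8.59 degrees, less where a joint would pass 70% of its speed; a pose out of reach is approached as far as the arm can. A call is refused whole if a number of a shift passes 5 or a number of a turn 8.59, either way. A call with a gripper value outside its range is refused whole. "jaw" is the opening, from -1 (shut) to 1 (fully open), set as the call begins (left out, the last holds). The fingers move at their own pace and stop on an object; the grip force is fixed at half the most. Time passes only in rows, so rows that do not move let the fingers close. It gives the time, the measured TCP pose, the force and the opening at its end, in the units of the state.
- robot.sense(): the state, without advancing time (a new reading comes with each control period).
- robot.snapshot(name): name is "scene" or "top" or "wrist"; returns the picture (480x640x3 uint8, blue, green, red); there is no depth.
- robot.calibration(name): a dict with "mtx" (3x3 intrinsics, pixels), "T" (4x4, takes a point from camera to world coordinates); the wrist camera has in their place "tool_from_camera" (4x4, takes a point from camera to tool coordinates, whose origin is the TCP and whose axes are the flange's). Camera axes: x right, y up, looking along -z (the intrinsics and any distortion apply to the point x, -y, -z); pixel columns grow to the right and rows downward; lengths in m; the calibration is good to about 2 mm. A picture is of the moment at which its call begins: read the wrist's pose just before it. calibration takes no time and is no camera call.
- robot.hand_in(): hands the job in, once; it reports no verdict.
The state is a dict: "time_s": time; "joint_positions": joint angles; "dq": joint speeds; "tau": joint torques, N m; "tcp_pos": TCP position; "ee_rot": TCP orientation; "contact_force": force on the tool from outside, world axes, zero at the start; "wrist_torque": the same for the moment, N m; "gripper_width": finger opening in m.
Only numpy, scipy, OpenCV 4.12 (cv2) and the standard library are available. Lean on these libraries where they do the work, as an engineer would, in place of code of your own. Each camera call takes 0.05 s, during which the arm holds its last target.

## Working session

There is one attempt and no reset: what is moved stays moved. The work goes in short steps, Python scripts to look and compute and a tool call to move; the robot and the scene stay as the last step left them, time stands still between calls to the robot, and variables do not carry over. Pictures are saved under pics/ and viewed, and the job is handed in when it is done.

Besides the shell and the picture viewer there is one more tool, called after "Request:" by a JSON object that holds its "op" and its "data", one argument or row to a line. carry_out: Moves the arm, as the interface text tells. Its arguments: {"type":"object","properties":{"moves":{"type":"string"},"jaw":{"type":"number"}},"required":["moves"]}

```bash
ls; mkdir -p pics; python3 - <<'E'
from rig import robot
import cv2
s=robot.sense(); print(s)
for n in ("scene","top","wrist"):
    c=robot.calibration(n); print(n,{k:(v.round(4).tolist() if hasattr(v,'round') else v) for k,v in c.items()})
    cv2.imwrite(f"pics/{n}0.png",robot.snapshot(n))
E
```

```text
pics
{'time_s': 0.0, 'joint_positions': array([-1.39108762,  0.47783203,  0.02234526,  1.55648256, -0.01152   ,
        1.10928005, -0.0830821 ]), 'dq': array([-2.48980553e-03,  2.79390488e-05, -7.57047643e-04, -1.03966023e-03,
        5.61443795e-04, -2.11516367e-03,  1.43387239e-03]), 'tau': array([-3.84055802e-04, -5.96436954e+01,  1.60756007e+00, -2.81199986e+01,
        1.24858349e-02,  9.02235130e-03, -1.86666426e-05]), 'tcp_pos': array([0.19144144, 0.64665174, 0.23029127]), 'ee_rot': array([-4.50469881e-01, -3.10898183e+00,  2.93467258e-03]), 'contact_force': array([0.50256832, 0.80903023, 0.15323947]), 'wrist_torque': array([-0.0115457 , -0.0019462 ,  0.01181035]), 'gripper_width': 0.0851431663954402}
scene {'mtx': [[549.3949, 0.0, 310.8333], [0.0, 549.3949, 236.2663], [0.0, 0.0, 1.0]], 'T': [[-0.4523, -0.458, 0.7653, 1.5596], [0.8916, -0.2544, 0.3747, 0.4705], [0.023, 0.8518, 0.5234, 0.7607], [0.0, 0.0, 0.0, 1.0]]}
top {'mtx': [[523.8346, 0.0, 330.6839], [0.0, 523.8346, 236.5735], [0.0, 0.0, 1.0]], 'T': [[-0.0032, 0.9969, -0.0786, 0.4244], [-1.0, -0.0039, -0.0089, -0.0279], [-0.0092, 0.0786, 0.9969, 1.4539], [0.0, 0.0, 0.0, 1.0]]}
wrist {'mtx': [[421.6169, 0.0, 320.4879], [0.0, 421.6169, 238.3448], [0.0, 0.0, 1.0]], 'tool_from_camera': [[-0.0007, 0.9609, 0.2767, 0.0695], [1.0, 0.0004, 0.0014, 0.001], [0.0013, 0.2767, -0.9609, -0.1429], [0.0, 0.0, 0.0, 1.0]]}
```

View pics/top0.png

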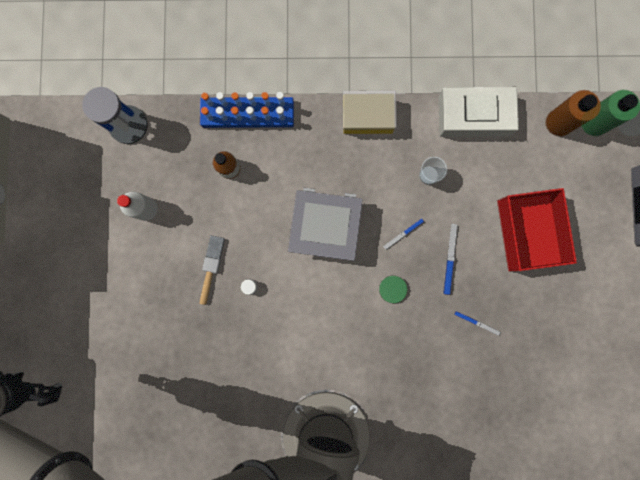

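View pics/scene0.png

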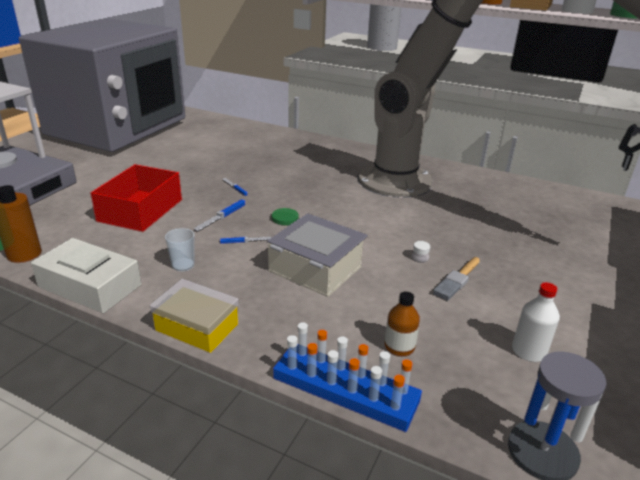

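The top view shows the lid at about (326,225) px. The largest spatula runs from its handle end at (448,292) to its tip at (454,226). The brush is at (210,270), and two smaller spatulas are nearby. Next I'll enlarge the picture and measure.

```bash
cat > h.py <<'E'
import numpy as np, cv2
from rig import robot
from scipy.spatial.transform import Rotation as R
def ray(name,u,v,pose=None):
    c=robot.calibration(name); K=np.array(c["mtx"])
    d=np.array([(u-K[0,2])/K[0,0],-(v-K[1,2])/K[1,1],-1.])
    if name=="wrist":
        s=pose or robot.sense(); T=np.eye(4);T[:3,:3]=R.from_rotvec(s["ee_rot"]).as_matrix();T[:3,3]=s["tcp_pos"]
        T=T@np.array(c["tool_from_camera"])
    else: T=np.array(c["T"])
    return T[:3,3],T[:3,:3]@d
def px2w(name,u,v,z,pose=None):
    o,d=ray(name,u,v,pose); return o+d*(z-o[2])/d[2]
def w2px(name,p,pose=None):
    c=robot.calibration(name); K=np.array(c["mtx"])
    if name=="wrist":
        s=pose or robot.sense(); T=np.eye(4);T[:3,:3]=R.from_rotvec(s["ee_rot"]).as_matrix();T[:3,3]=s["tcp_pos"]
        T=T@np.array(c["tool_from_camera"])
    else: T=np.array(c["T"])
    q=np.linalg.inv(T)@np.r_[p,1]; return np.array([K[0,0]*q[0]/-q[2]+K[0,2],K[1,1]*q[1]/q[2]+K[1,2]])
def st():
    s=robot.sense(); m=R.from_rotvec(s["ee_rot"]).as_matrix()
    print(round(s["time_s"],2),s["tcp_pos"].round(4),"x",m[:,0].round(3),"y",m[:,1].round(3),"z",m[:,2].round(3),"F",s["contact_force"].round(1),"M",s["wrist_torque"].round(2),"w",round(s["gripper_width"],4)); print("q",s["joint_positions"].round(3))
    return s
E
python3 - <<'E'
from h import *
im=cv2.imread("pics/top0.png")
c=im[170:320,270:490]; cv2.imwrite("pics/topz.png",cv2.resize(c,None,fx=3.6,fy=3.6,interpolation=cv2.INTER_CUBIC))
hsv=cv2.cvtColor(im,cv2.COLOR_BGR2HSV)
m=cv2.inRange(hsv,(100,120,60),(130,255,255))
n,l,s,ce=cv2.connectedComponentsWithStats(m)
for i in range(1,n):
    if s[i,4]>20:
        print(s[i],ce[i],px2w("top",*ce[i],0.018).round(4), cv2.minAreaRect(np.argwhere(l==i)[:,::-1].astype(np.float32)))
st()
E
```

```text
[ 200   97   94   30 2041] [247.73493386 112.60705537] [0.8876 0.2165 0.018 ] ((246.5, 111.5), (29.0, 93.0), 90.0)
[122 106  11  10  35] [126.65714286 110.05714286] [0.897  0.5578 0.018 ] ((126.756103515625, 109.80488586425781), (10.932164192199707, 5.309908390045166), 38.65980529785156)
[105 124   8   7  22] [108.77272727 127.31818182] [0.8478 0.6068 0.018 ] ((108.576904296875, 126.88459777832031), (8.043152809143066, 4.714951515197754), 33.6900634765625)
[405 219  19  15  82] [413.82926829 225.92682927] [ 0.5662 -0.2439  0.018 ] ((413.699951171875, 226.10000610351562), (3.8000004291534424, 21.000003814697266), 53.130104064941406)
[444 261  10  33 210] [448.33809524 277.11904762] [ 0.4255 -0.3357  0.018 ] ((448.3411865234375, 277.0353088378906), (6.37974739074707, 32.6533317565918), 5.90614128112793)
[455 312  22  12  82] [465.59756098 317.35365854] [ 0.3167 -0.3801  0.018 ] ((465.5684814453125, 317.34930419921875), (22.841922760009766, 3.4759445190429688), 24.443954467773438)
0.15 [0.1915 0.6468 0.2305] x [-0.959  0.284 -0.   ] y [ 0.284  0.959 -0.001] z [-0.    -0.001 -1.   ] F [-0.7 -0.3 -0.8] M [ 0.   -0.01 -0.05] w 0.0855
q [-1.391  0.478  0.022  1.556 -0.011  1.109 -0.083]
```

View pics/topz.png

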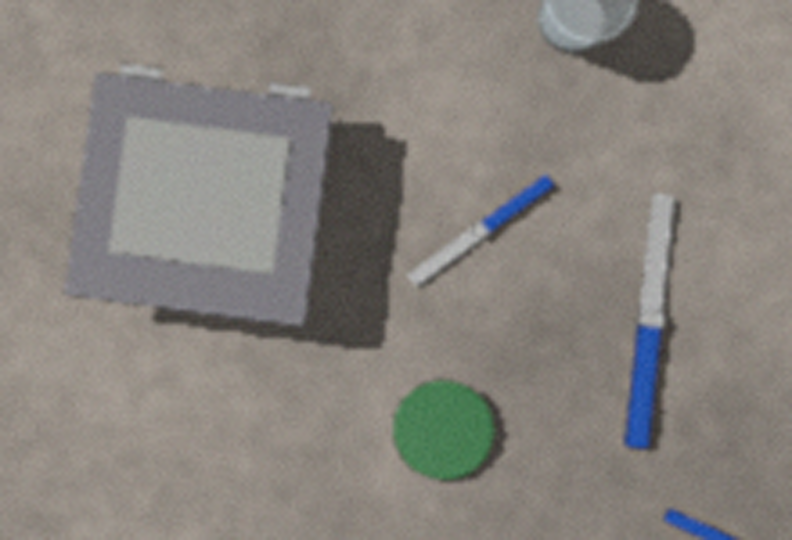

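View pics/wrist0.png

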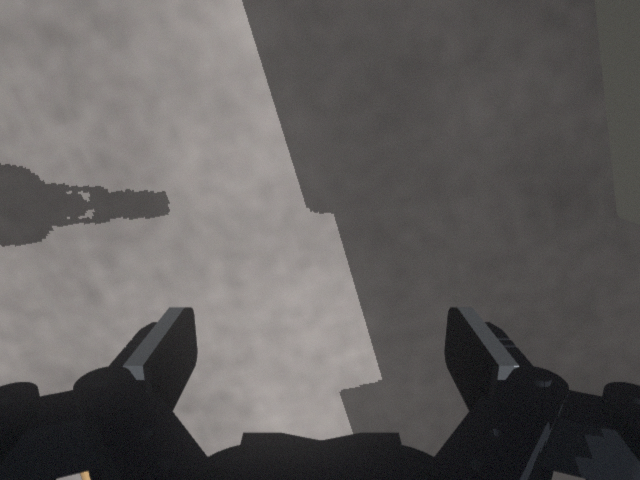

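```bash
python3 - <<'E'
from h import *
f=lambda x,y,z:px2w("top",270+x/3.6-.4,170+y/3.6-.4,z)
L=[f(*p,0.086) for p in [(95,72),(330,102),(305,325),(65,292)]]
for a in L: print("lid",a.round(4))
hl,hr,fr,fl=L
print("edges",[np.linalg.norm(a-b).round(4) for a,b in ((hl,hr),(hr,fr),(fr,fl),(fl,hl))])
ax=((hl+hr)-(fl+fr))[:2]; print("case x yaw",np.degrees(np.arctan2(ax[1],ax[0])), "from y-edges",[np.degrees(np.arctan2(-(a-b)[0],(a-b)[1])) for a,b in((hl,hr),(fl,fr))])
print("lip",(fl+fr)/2,"hinge",(hl+hr)/2)
he=f(637,447,.018);tip=f(664,195,.01);j=f(650,326,.018)
print("spat",he,j,tip,np.linalg.norm(tip-he))
d=(tip-he)[:2];print("yaw",np.degrees(np.arctan2(d[1],d[0])),"grip",he[:2]+d/np.linalg.norm(d)*.075)
E
```

```text
lid [0.6571 0.0755 0.086 ]
lid [ 0.6341 -0.0966  0.086 ]
lid [ 0.4711 -0.0772  0.086 ]
lid [0.4957 0.097  0.086 ]
edges [np.float64(0.1736), np.float64(0.1641), np.float64(0.1759), np.float64(0.1628)]
case x yaw -7.180583943038801 from y-edges [np.float64(-7.610109930626347), np.float64(-8.03349027994272)]
lip [0.4833964  0.00987484 0.086     ] hinge [ 0.64558886 -0.01055899  0.086     ]
spat [ 0.38038301 -0.32984897  0.018     ] [ 0.47174764 -0.34158142  0.018     ] [ 0.57251293 -0.35617768  0.01      ] 0.194090462440064
yaw -7.802982625854534 grip [ 0.45468856 -0.3400315 ]
```

```bash
python3 - <<'E'
from h import *
a0=np.arctan2(.6468,.1915);a1=np.arctan2(-.340,.4547)
N=28;P=[]
for i in range(N+1):
    t=i/N;a=a0+(a1-a0)*t;r=.6745+(.568-.6745)*t;P.append([r*np.cos(a)*100,r*np.sin(a)*100])
P=np.round(P,1);D=np.diff(P,axis=0)
for k in (0,14): print("; ".join(f"{d[0]:.1f} {d[1]:.1f} 0 0 0 -6.1" for d in D[k:k+14]))
E
```

```text
4.3 -1.8 0 0 0 -6.1; 4.1 -2.2 0 0 0 -6.1; 3.9 -2.3 0 0 0 -6.1; 3.8 -2.6 0 0 0 -6.1; 3.5 -2.9 0 0 0 -6.1; 3.3 -3.1 0 0 0 -6.1; 3.1 -3.2 0 0 0 -6.1; 2.8 -3.5 0 0 0 -6.1; 2.5 -3.6 0 0 0 -6.1; 2.3 -3.8 0 0 0 -6.1; 2.0 -3.9 0 0 0 -6.1; 1.7 -4.0 0 0 0 -6.1; 1.4 -4.1 0 0 0 -6.1; 1.2 -4.1 0 0 0 -6.1
0.8 -4.2 0 0 0 -6.1; 0.5 -4.2 0 0 0 -6.1; 0.3 -4.3 0 0 0 -6.1; -0.1 -4.1 0 0 0 -6.1; -0.3 -4.2 0 0 0 -6.1; -0.6 -4.1 0 0 0 -6.1; -0.9 -4.0 0 0 0 -6.1; -1.2 -3.9 0 0 0 -6.1; -1.4 -3.9 0 0 0 -6.1; -1.7 -3.6 0 0 0 -6.1; -1.9 -3.6 0 0 0 -6.1; -2.1 -3.3 0 0 0 -6.1; -2.4 -3.2 0 0 0 -6.1; -2.5 -3.0 0 0 0 -6.1
```

Request:
{"op": "carry_out", "data": {
  "moves": "4.3 -1.8 0 0 0 -6.1; 4.1 -2.2 0 0 0 -6.1; 3.9 -2.3 0 0 0 -6.1; 3.8 -2.6 0 0 0 -6.1; 3.5 -2.9 0 0 0 -6.1; 3.3 -3.1 0 0 0 -6.1; 3.1 -3.2 0 0 0 -6.1; 2.8 -3.5 0 0 0 -6.1; 2.5 -3.6 0 0 0 -6.1; 2.3 -3.8 0 0 0 -6.1; 2.0 -3.9 0 0 0 -6.1; 1.7 -4.0 0 0 0 -6.1; 1.4 -4.1 0 0 0 -6.1; 1.2 -4.1 0 0 0 -6.1",
  "jaw": 1
}}

```text
time_s: 1.55
tcp_pos: [0.591, 0.1945, 0.2311]
ee_rot: [2.444, 1.974, -0.0]
contact_force: [0.6, 0.4, -0.8]
gripper_width: 0.0855
```

Request:
{"op": "carry_out", "data": {
  "moves": "0.8 -4.2 0 0 0 -6.1; 0.5 -4.2 0 0 0 -6.1; 0.3 -4.3 0 0 0 -6.1; -0.1 -4.1 0 0 0 -6.1; -0.3 -4.2 0 0 0 -6.1; -0.6 -4.1 0 0 0 -6.1; -0.9 -4.0 0 0 0 -6.1; -1.2 -3.9 0 0 0 -6.1; -1.4 -3.9 0 0 0 -6.1; -1.7 -3.6 0 0 0 -6.1; -1.9 -3.6 0 0 0 -6.1; -2.1 -3.3 0 0 0 -6.1; -2.4 -3.2 0 0 0 -6.1; -2.5 -3.0 0 0 0 -6.1; 0 0 0 0 0 0"
}}

```text
time_s: 3.05
tcp_pos: [0.4506, -0.3446, 0.2318]
ee_rot: [3.132, -0.218, -0.002]
contact_force: [-0.5, -0.3, -0.8]
gripper_width: 0.0858
```

```bash
python3 - <<'E'
from h import *
s=st(); im=robot.snapshot("wrist"); cv2.imwrite("pics/w1.png",im)
hsv=cv2.cvtColor(im,cv2.COLOR_BGR2HSV);m=cv2.inRange(hsv,(100,120,60),(130,255,255))
n,l,t,ce=cv2.connectedComponentsWithStats(m)
for i in range(1,n):
    if t[i,4]>100: print(t[i],ce[i],cv2.minAreaRect(np.argwhere(l==i)[:,::-1].astype(np.float32)),px2w("wrist",*ce[i],0.018,s).round(4))
E
```

```text
3.05 [ 0.4506 -0.3446  0.2318] x [ 0.99  -0.139 -0.001] y [-0.139 -0.99   0.002] z [-0.001 -0.002 -1.   ] F [-0.5 -0.3 -0.8] M [-0.02  0.02  0.02] w 0.0858
q [-0.184  0.432  0.964  1.862 -0.403  1.059 -0.769]
[ 146   45   60   65 1083] [176.30932595  76.77100646] ((176.55923461914062, 77.21363830566406), (15.185159683227539, 77.4709701538086), 41.76029968261719) [ 0.5668 -0.2456  0.018 ]
[ 305  179   19  101 1747] [314.13909559 228.27819118] ((314.2301330566406, 228.9667205810547), (100.2699203491211, 17.535219192504883), 88.8982925415039) [ 0.4288 -0.3359  0.018 ]
[346 316  65  30 737] [377.73405699 331.07598372] ((377.7231750488281, 330.4782409667969), (66.2106704711914, 12.544988632202148), 15.80251407623291) [ 0.3214 -0.3808  0.018 ]
```

View pics/w1.png

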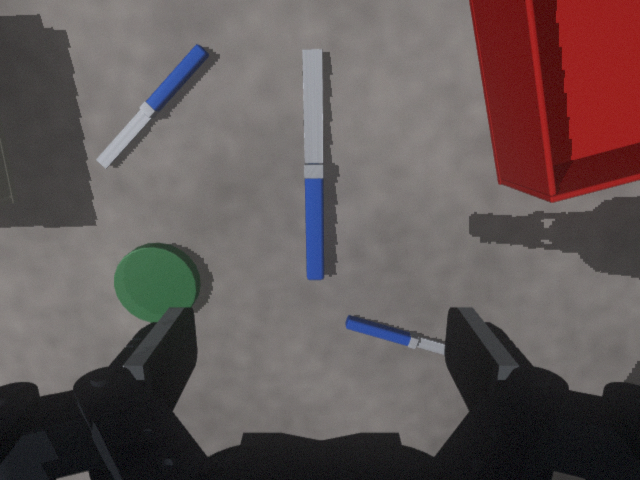

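The wrist view shows the big spatula upright in the picture: handle end at (315,279), ferrule front at (314,163), blade tip at (313,50). The small ones and the green dish lie clear of it.

```bash
python3 - <<'E'
from h import *
s=st()
e=px2w("wrist",315,279.5,.018,s);j=px2w("wrist",314,163,.018,s);t=px2w("wrist",313,50,.0102,s)
print(e,j,t,np.linalg.norm(e-j),np.linalg.norm(t-e))
d=(t-e)[:2];d/=np.linalg.norm(d);print("yaw",np.degrees(np.arctan2(d[1],d[0])),"grip",e[:2]+d*.075,j[:2]-d*.03,t[:2]-d*.12)
E
```

```text
3.1 [ 0.4532 -0.342   0.2315] x [ 0.991 -0.133 -0.   ] y [-0.133 -0.991  0.001] z [-0.    -0.001 -1.   ] F [ 0.5  0.4 -0.3] M [ 0.03  0.05 -0.03] w 0.0853
q [-0.186  0.432  0.96   1.861 -0.404  1.059 -0.769]
[ 0.38392262 -0.32733471  0.018     ] [ 0.48746996 -0.34079771  0.018     ] [ 0.57497254 -0.35204104  0.0102    ] 0.10441887961977842 0.19279863289708185
yaw -7.368520698303515 grip [ 0.45830326 -0.33695352] [ 0.4577177  -0.33695019] [ 0.45596353 -0.33665095]
```

Request:
{"op": "carry_out", "data": {
  "moves": "0.4 0.4 -4 0 0 0.3; 0 0 -5 0 0 0; 0 0 -5 0 0 0; 0 0 -4 0 0 0; 0 0 -2 0 0 0; 0 0 -1 0 0 0; 0 0 -0.8 0 0 0; 0 0 0 0 0 0; 0 0 0 0 0 0"
}}

```text
time_s: 4.0
tcp_pos: [0.4604, -0.3361, 0.0143]
ee_rot: [3.135, -0.191, 0.003]
contact_force: [0.1, 0.1, 0.4]
gripper_width: 0.0851
```

```bash
python3 - <<'E'
from h import *
s=st(); im=robot.snapshot("wrist"); cv2.imwrite("pics/w2.png",im)
E
```

```text
4.0 [ 0.4604 -0.3361  0.0143] x [ 0.993 -0.121  0.002] y [-0.121 -0.993  0.001] z [ 0.002 -0.001 -1.   ] F [0.1 0.1 0.4] M [-0.03 -0.03 -0.01] w 0.0851
q [ 0.028  0.715  0.669  1.992 -0.706  0.678 -0.541]
```

View pics/w2.png

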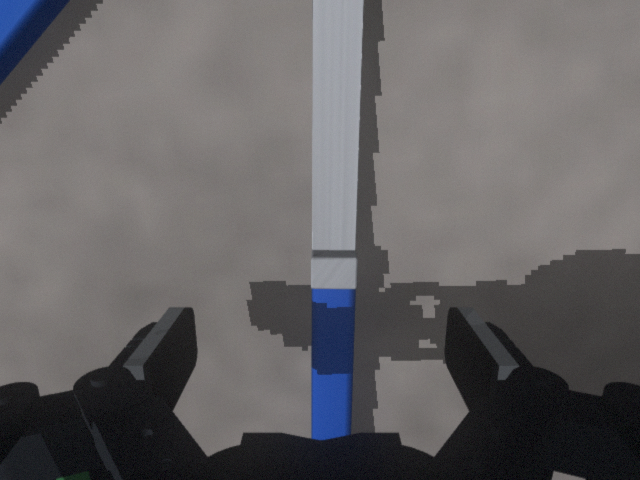

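The blade and handle centre is at column 332 and the fingers' middle is near 321, so the spatula sits about 4 mm toward −y. I'll correct that, go down and close.

Request:
{"op": "carry_out", "data": {
  "moves": "-0.2 -0.3 0 0 0 0; 0 0 -0.5 0 0 0; 0 0 -0.5 0 0 0; 0 0 0 0 0 0; 0 0 0 0 0 0"
}}

```text
time_s: 4.55
tcp_pos: [0.4574, -0.3386, 0.0031]
ee_rot: [-3.136, 0.192, 0.001]
contact_force: [0.1, 0.2, 0.5]
gripper_width: 0.0855
```

Request:
{"op": "carry_out", "data": {
  "moves": "0 0 0 0 0 0; 0 0 0 0 0 0; 0 0 0 0 0 0; 0 0 0 0 0 0; 0 0 0 0 0 0; 0 0 0 0 0 0; 0 0 0 0 0 0; 0 0 0 0 0 0; 0 0 0 0 0 0; 0 0 0 0 0 0",
  "jaw": -1
}}

```text
time_s: 5.55
tcp_pos: [0.4577, -0.339, 0.0036]
ee_rot: [3.135, -0.192, 0.001]
contact_force: [-1.2, -0.1, 5.7]
gripper_width: 0.0147
```

```bash
python3 - <<'E'
from h import *
s=st(); im=robot.snapshot("wrist"); cv2.imwrite("pics/w3.png",im)
E
```

```text
5.55 [ 0.4577 -0.339   0.0036] x [ 0.993 -0.122  0.   ] y [-0.122 -0.993  0.   ] z [ 0. -0. -1.] F [-1.2 -0.1  5.7] M [ 0.08  0.13 -0.02] w 0.0147
q [ 0.047  0.73   0.652  1.993 -0.72   0.661 -0.524]
```

View pics/w3.png

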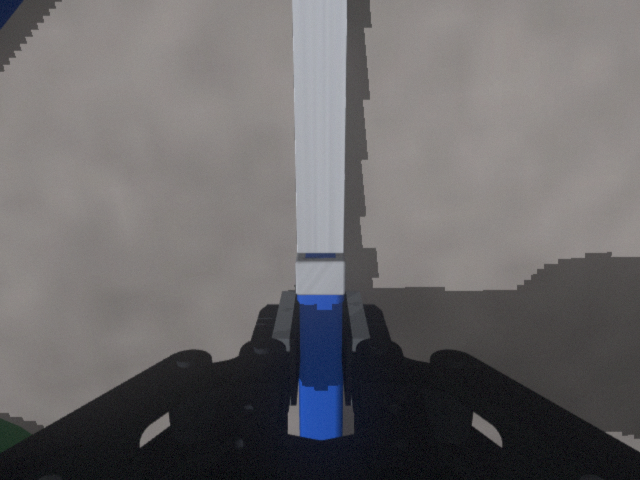

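Width is 14.7 mm with the handle between the pads at (320,340), so the grasp is good. Plan: lift it, turn the blade parallel to the lip (pointing along the case's +y), and slide it under the overhang from the front with the hand beside the lid. No arm part can then meet the lid.

Request:
{"op": "carry_out", "data": {
  "moves": "0 0 1 0 0 0; 0 0 3 0 0 0; 0 0 4 0 0 0; 0 0 4 0 0 0; 0 0 2 0 0 0; 0 0 0 0 0 0"
}}

```text
time_s: 6.2
tcp_pos: [0.4589, -0.3398, 0.1464]
ee_rot: [3.134, -0.192, 0.008]
contact_force: [0.4, -0.4, -0.6]
gripper_width: 0.0143
```

Request:
{"op": "carry_out", "data": {
  "moves": "-0.2 1.8 0 0 0 8.1; -0.2 1.8 0 0 0 8.1; -0.2 1.8 0 0 0 8.1; -0.2 1.8 0 0 0 8.1; -0.2 1.8 0 0 0 8.1; -0.2 1.8 0 0 0 8.1; -0.2 1.8 0 0 0 8.1; -0.3 1.9 0 0 0 8.1; -0.3 1.9 0 0 0 8.1; -0.3 1.9 0 0 0 8.1; -0.2 1.9 0 0 0 8.5; -0.2 2 0 0 0 0; 0 0 0 0 0 0; 0 0 0 0 0 0"
}}

```text
time_s: 7.6
tcp_pos: [0.4301, -0.1167, 0.1428]
ee_rot: [-2.361, -2.072, 0.001]
contact_force: [0.5, -0.3, -0.0]
gripper_width: 0.0143
```

```bash
python3 - <<'E'
from h import *
s=st(); 
for n in("wrist","top","scene"):
    im=robot.snapshot(n)
    cv2.imwrite(f"pics/{n}4.png",im)
    if n=="top": cv2.imwrite("pics/top4z.png",cv2.resize(im[170:320,270:490],None,fx=3.6,fy=3.6,interpolation=cv2.INTER_CUBIC))
E
```

```text
7.6 [ 0.4301 -0.1167  0.1428] x [ 0.13   0.992 -0.   ] y [ 0.992 -0.13  -0.001] z [-0.001 -0.    -1.   ] F [ 0.5 -0.3 -0. ] M [-0.04 -0.07  0.  ] w 0.0143
q [-0.307  0.236  0.497  2.195 -0.165  0.746  0.17 ]
```

View pics/wrist4.png

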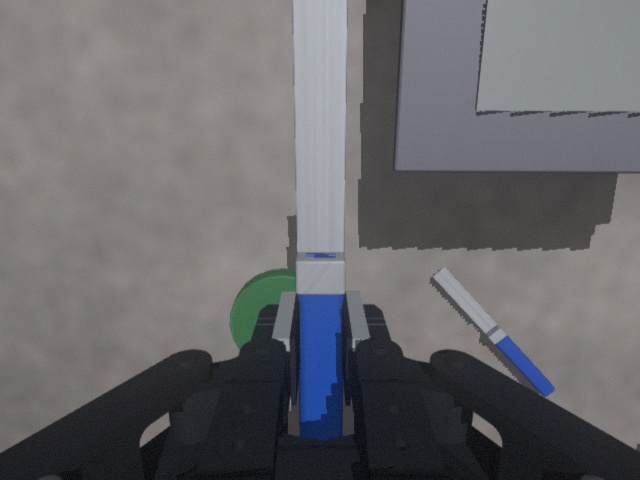

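View pics/top4z.png

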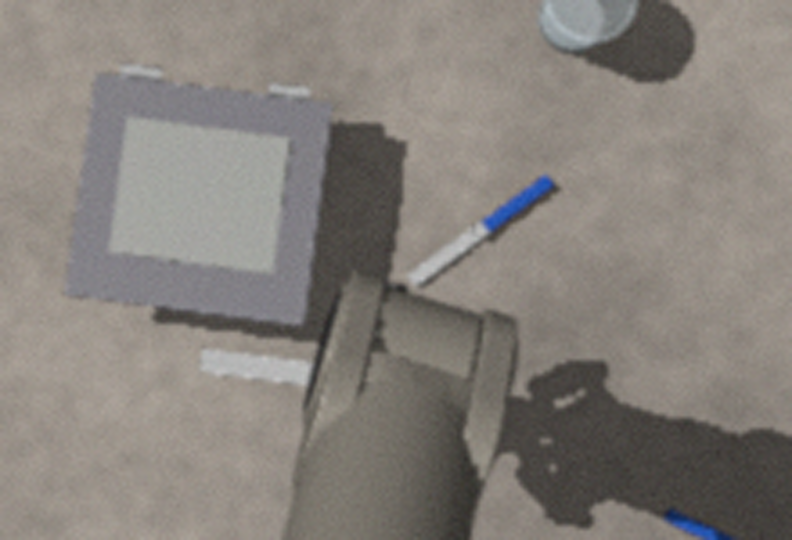

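View pics/scene4.png

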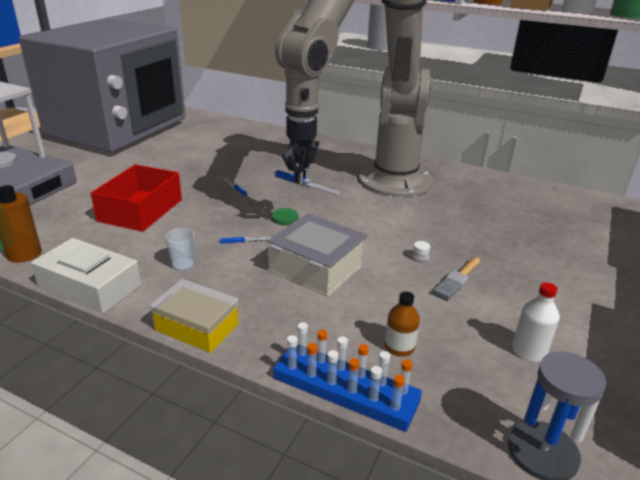

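The wrist view shows the lid's front-right corner at (397,170), with its front edge running up to (404,0). The blade spans columns 294–347 and is nearly parallel to that edge. Next I'll compute the corner position.

```bash
python3 - <<'E'
from h import *
s=robot.sense()
im=cv2.imread("pics/wrist4.png")
for v in (20,60,100,140,165):
    row=im[v,360:460].astype(int).sum(1); g=np.diff(row); print(v,360+np.argmax(g),g.max())
for v in (172,): 
    for u in (450,550,620):
        col=im[150:200,u].astype(int).sum(1);print(u,150+np.argmin(np.diff(col)))
a=px2w("wrist",397.5,170.5,.086,s);b=px2w("wrist",403.5,4,.086,s);c=px2w("wrist",620,171,.086,s)
print(a,b,c,"front-edge yaw-90",np.degrees(np.arctan2((b-a)[1],(b-a)[0]))-90,"side",np.degrees(np.arctan2((c-a)[1],(c-a)[0])))
ph=np.radians(-7.5);ex=np.r_[np.cos(ph),np.sin(ph)];ey=np.r_[-ex[1],ex[0]]
print("lip mid",a[:2]+.088*ey,"hinge",a[:2]+.088*ey+.165*ex)
# blade at z=.148
print("blade", px2w("wrist",320,40,s["tcp_pos"][2]+.0065,s), px2w("wrist",320,200,s["tcp_pos"][2]+.0065,s), s["tcp_pos"])
E
```

```text
20 401 66
60 399 61
100 397 83
140 395 66
165 394 58
450 170
550 171
620 170
[ 0.47339542 -0.07639576  0.086     ] [ 0.48170325 -0.00646785  0.086     ] [ 0.57735576 -0.09052389  0.086     ] front-edge yaw-90 -6.7753015313735006 side -7.73904462111212
lip mid [0.48488173 0.01085139] hinge [ 0.64847013 -0.01068543]
blade [ 0.44345503 -0.0256574   0.1496159 ] [ 0.43706519 -0.07331355  0.1496159 ] [ 0.43043569 -0.11765249  0.1431159 ]
```

Request:
{"op": "carry_out", "data": {
  "moves": "0 0 -2 0 0 0; 0 0 -3 0 0 0; 0 0 -1.5 0 0 0; 0 0 -0.8 0 0 0; 0 0 0 0 0 0; 0 0 0 0 0 0; 0 0 0 0 0 0"
}}

```text
time_s: 8.45
tcp_pos: [0.4313, -0.117, 0.0711]
ee_rot: [2.361, 2.07, 0.002]
contact_force: [-0.4, -0.4, -0.8]
gripper_width: 0.0144
```

```bash
python3 - <<'E'
from h import *
for i in range(3): s=st(); im=robot.snapshot("wrist")
im=robot.snapshot("wrist");cv2.imwrite("pics/w5.png",im)
im=robot.snapshot("scene");cv2.imwrite("pics/s5.png",cv2.resize(im[150:310,200:400],None,fx=3.5,fy=3.5,interpolation=cv2.INTER_CUBIC))
E
```

```text
8.45 [ 0.4313 -0.117   0.0711] x [0.131 0.991 0.   ] y [ 0.991 -0.131  0.002] z [ 0.002 -0.    -1.   ] F [-0.4 -0.4 -0.8] M [ 0.    0.02 -0.02] w 0.0144
q [-0.232  0.378  0.428  2.241 -0.288  0.571  0.282]
8.5 [ 0.4312 -0.1169  0.0711] x [0.13  0.991 0.   ] y [ 0.991 -0.13   0.002] z [ 0.002  0.    -1.   ] F [-0.5 -0.3 -0.7] M [ 0.04 -0.02  0.03] w 0.0139
q [-0.232  0.378  0.428  2.242 -0.288  0.57   0.282]
8.55 [ 0.4312 -0.1168  0.071 ] x [0.13  0.991 0.   ] y [ 0.991 -0.13   0.002] z [ 0.002  0.    -1.   ] F [-0.   0.6 -0.6] M [ 0.    0.   -0.02] w 0.0144
q [-0.232  0.378  0.428  2.242 -0.288  0.57   0.282]
```

View pics/w5.png

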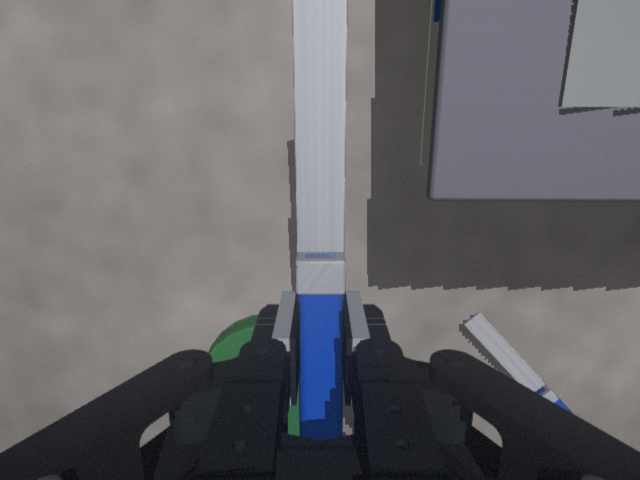

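View pics/s5.png

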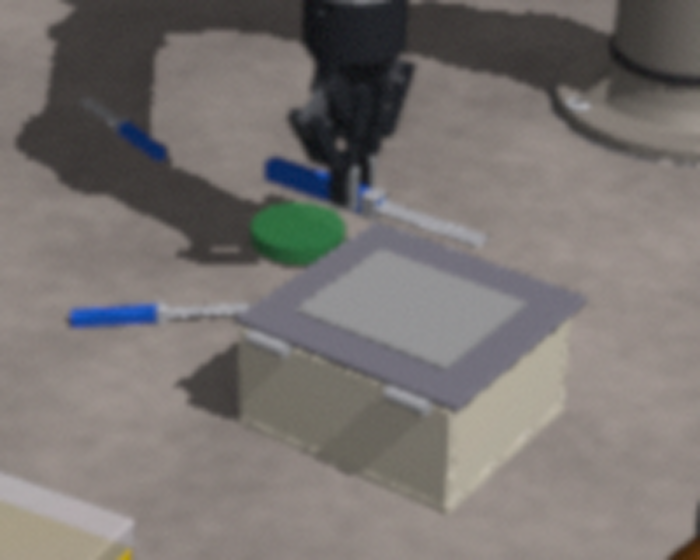

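```bash
python3 - <<'E'
from h import *
s=robot.sense()
for z in (.070,.0765,.083): print(z,(w2px("scene",[.4464,-.0008,z])-[200,150])*3.5)
print(px2w("wrist",429.5,198.5,.086,s))
for u in (430,): print(px2w("wrist",433,130,.086,s),px2w("wrist",440,20,.086,s))
E
```

```text
0.07 [481.2201181  244.77066556]
0.0765 [481.65679227 236.95209933]
0.083 [482.09561439 229.09507419]
[ 0.47103866 -0.074571    0.086     ]
[ 0.47326906 -0.05433452  0.086     ] [ 0.47684356 -0.02535223  0.086     ]
```

Request:
{"op": "carry_out", "data": {
  "moves": "0.5 -0.1 -0.15 0 0 0; 0.7 -0.1 0 0 0 0; 0.7 -0.1 0 0 0 0; 0.6 -0.1 0 0 0 0; 0.5 0 0 0 0 0; 0 0 0 0 0 0; 0 0 0 0 0 0; 0 0 0 0 0 0"
}}

```text
time_s: 9.5
tcp_pos: [0.4602, -0.1207, 0.0687]
ee_rot: [-2.362, -2.071, 0.0]
contact_force: [-0.5, -0.4, -1.1]
gripper_width: 0.0145
```

```bash
python3 - <<'E'
from h import *
s=st(); 
im=robot.snapshot("wrist");cv2.imwrite("pics/w6.png",im)
im=robot.snapshot("scene");cv2.imwrite("pics/s6.png",cv2.resize(im[150:310,200:400],None,fx=3.5,fy=3.5,interpolation=cv2.INTER_CUBIC))
E
```

```text
9.5 [ 0.4602 -0.1207  0.0687] x [0.13  0.991 0.   ] y [ 0.991 -0.13  -0.001] z [-0.001  0.    -1.   ] F [-0.5 -0.4 -1.1] M [ 0.04 -0.01 -0.04] w 0.0145
q [-0.218  0.422  0.419  2.177 -0.301  0.597  0.289]
```

View pics/w6.png

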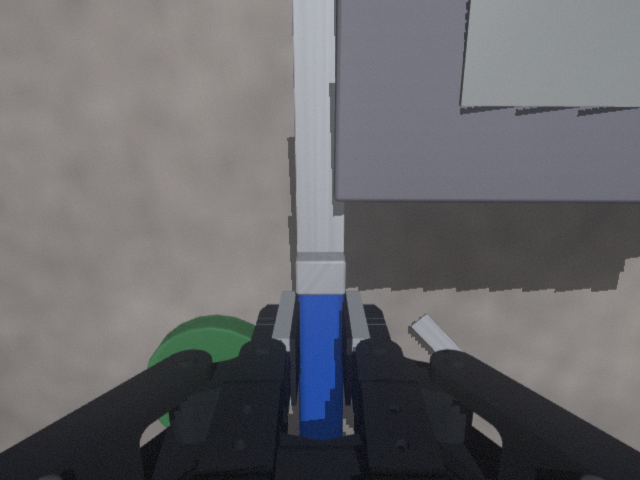

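View pics/s6.png

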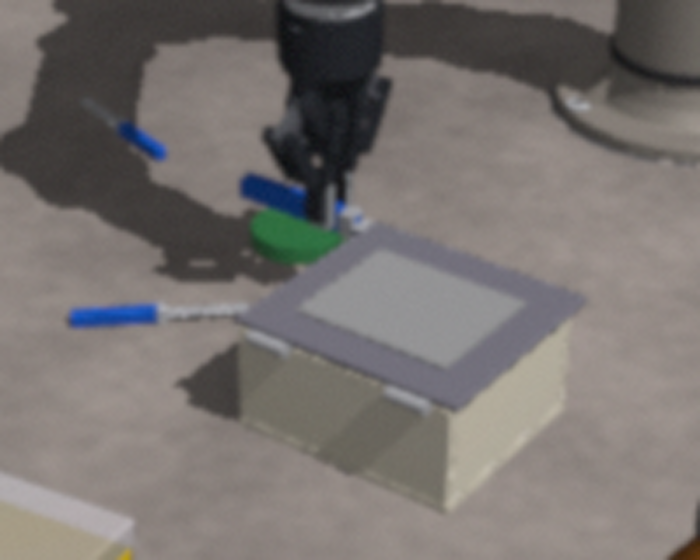

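The lid's front edge (column 336) now covers the blade's right edge (column 347) by about 3 mm, and the force shows no contact. I'll slide in until it just meets the front wall.

Request:
{"op": "carry_out", "data": {
  "moves": "0.3 0 0 0 0 0; 0.3 -0.1 0 0 0 0; 0.2 0 0 0 0 0; 0 0 0 0 0 0; 0 0 0 0 0 0; 0 0 0 0 0 0"
}}

```text
time_s: 10.2
tcp_pos: [0.4684, -0.1217, 0.0688]
ee_rot: [-2.362, -2.071, 0.0]
contact_force: [0.8, 0.1, -1.2]
gripper_width: 0.0146
```

Request:
{"op": "carry_out", "data": {
  "moves": "0.1 0 0 0 0 0; 0.1 0 0 0 0 0; 0 0 0 0 0 0; 0 0 0 0 0 0; 0 0 0 0 0 0"
}}

```text
time_s: 10.7
tcp_pos: [0.4706, -0.1218, 0.0688]
ee_rot: [2.362, 2.072, 0.0]
contact_force: [0.3, 0.4, 0.3]
gripper_width: 0.0143
```

```bash
python3 - <<'E'
from h import *
s=st(); 
im=robot.snapshot("wrist");cv2.imwrite("pics/w7.png",im);st()
E
```

```text
10.7 [ 0.4706 -0.1218  0.0688] x [0.13  0.991 0.   ] y [ 0.991 -0.13   0.   ] z [ 0.  0. -1.] F [0.3 0.4 0.3] M [0.04 0.03 0.02] w 0.0143
q [-0.215  0.435  0.418  2.154 -0.304  0.608  0.289]
10.75 [ 0.4706 -0.1217  0.0688] x [0.13  0.991 0.   ] y [ 0.991 -0.13  -0.   ] z [-0.  0. -1.] F [ 0.1  0.2 -1. ] M [ 0.   -0.    0.02] w 0.0145
q [-0.215  0.435  0.418  2.154 -0.304  0.608  0.289]
```

View pics/w7.png

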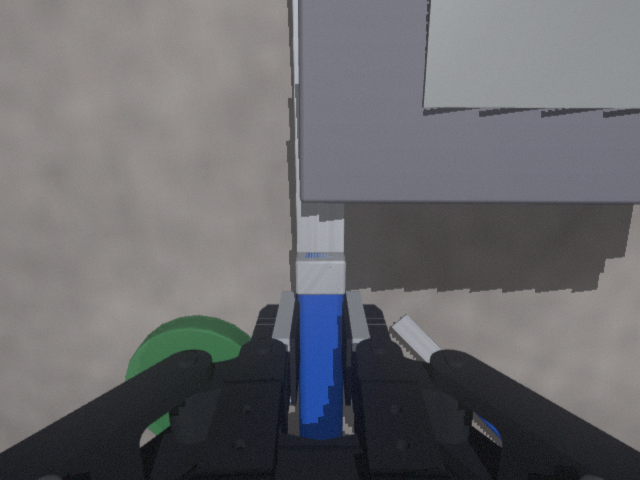

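No contact yet, and the blade sticks out only about 1.5 mm in front of the lip, so about 14 mm is under the overhang. I'll plan the arc for the blade's rear edge around the hinge.

```bash
python3 - <<'E'
from h import *
ph=np.radians(-7.5);ex=np.r_[np.cos(ph),np.sin(ph)]
N=42;th=np.radians(np.linspace(0,101,N+1)); s=np.linspace(.1525,.137,N+1)
u=-s*np.cos(th);w=s*np.sin(th)
P=np.c_[(u-u[0])*ex[0],(u-u[0])*ex[1],w]*100
P=np.vstack([[0,0,-.45],P]);P=np.round(P-P[0],1)
D=np.diff(P,axis=0)
for k in range(0,len(D),15): print("; ".join("%g %g %g 0 0 0"%tuple(np.round(d,1)+0) for d in D[k:k+15])); print(P[min(k+15,len(D))], np.degrees(th[min(k+14,N)]))
E
```

```text
0 0 0.4 0 0 0; 0 0 0.7 0 0 0; 0.1 0 0.6 0 0 0; 0.1 0 0.7 0 0 0; 0.2 0 0.6 0 0 0; 0.1 -0.1 0.6 0 0 0; 0.2 0 0.6 0 0 0; 0.2 0 0.6 0 0 0; 0.2 0 0.6 0 0 0; 0.3 -0.1 0.6 0 0 0; 0.2 0 0.5 0 0 0; 0.3 -0.1 0.6 0 0 0; 0.4 0 0.5 0 0 0; 0.3 0 0.5 0 0 0; 0.4 -0.1 0.5 0 0 0
[ 3.  -0.4  8.6] 33.666666666666664
0.3 0 0.5 0 0 0; 0.4 -0.1 0.5 0 0 0; 0.5 0 0.4 0 0 0; 0.4 -0.1 0.5 0 0 0; 0.4 -0.1 0.4 0 0 0; 0.5 0 0.4 0 0 0; 0.5 -0.1 0.3 0 0 0; 0.5 -0.1 0.4 0 0 0; 0.5 0 0.3 0 0 0; 0.5 -0.1 0.3 0 0 0; 0.5 -0.1 0.3 0 0 0; 0.6 0 0.2 0 0 0; 0.5 -0.1 0.3 0 0 0; 0.6 -0.1 0.2 0 0 0; 0.6 0 0.2 0 0 0
[10.3 -1.3 13.8] 69.73809523809524
0.5 -0.1 0.1 0 0 0; 0.6 -0.1 0.1 0 0 0; 0.6 -0.1 0.2 0 0 0; 0.6 -0.1 0 0 0 0; 0.5 0 0.1 0 0 0; 0.6 -0.1 0 0 0 0; 0.6 -0.1 0 0 0 0; 0.6 -0.1 0 0 0 0; 0.6 0 0 0 0 0; 0.5 -0.1 -0.1 0 0 0; 0.6 -0.1 -0.1 0 0 0; 0.6 -0.1 -0.1 0 0 0; 0.5 0 -0.1 0 0 0
[17.7 -2.3 13.9] 101.0
```

Request:
{"op": "carry_out", "data": {
  "moves": "-0.1 0 0.2 0 0 0; 0 0 0.2 0 0 0; 0 0 0.4 0 0 0; 0 0 0.3 0 0 0; 0.1 0 0.6 0 0 0; 0 0 0 0 0 0; 0 0 0 0 0 0"
}}

```text
time_s: 11.45
tcp_pos: [0.471, -0.1217, 0.0862]
ee_rot: [2.361, 2.071, 0.001]
contact_force: [1.2, 0.2, -0.3]
gripper_width: 0.0139
```

```bash
python3 - <<'E'
from h import *
s=st(); 
im=robot.snapshot("scene");cv2.imwrite("pics/s8.png",cv2.resize(im[150:310,200:400],None,fx=3.5,fy=3.5,interpolation=cv2.INTER_CUBIC))
E
```

```text
11.45 [ 0.471  -0.1217  0.0862] x [0.13  0.991 0.   ] y [ 0.991 -0.13   0.001] z [ 0.001  0.    -1.   ] F [ 1.2  0.2 -0.3] M [0.03 0.   0.02] w 0.0139
q [-0.233  0.404  0.438  2.146 -0.281  0.645  0.269]
```

View pics/s8.png

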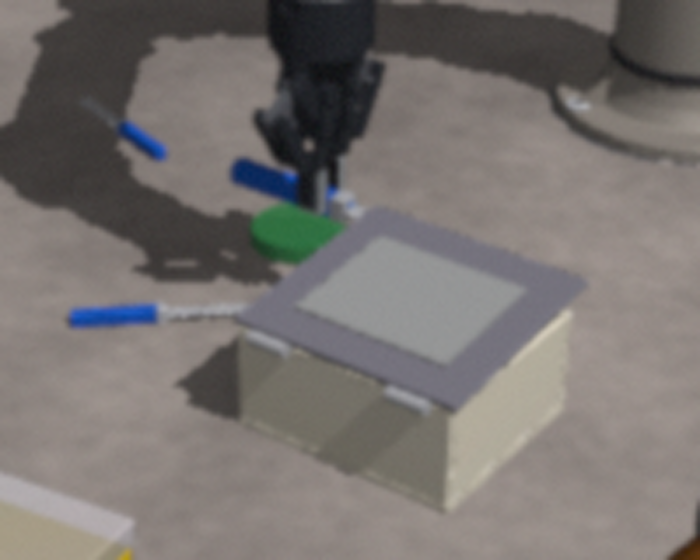

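The lid's front corner has risen from (585,300) to (585,285) in the zoom and the hinge side hasn't moved, so it is opening. I'll continue the arc.

Request:
{"op": "carry_out", "data": {
  "moves": "0.1 0 0.7 0 0 0; 0.2 0 0.6 0 0 0; 0.1 -0.1 0.6 0 0 0; 0.2 0 0.6 0 0 0; 0.2 0 0.6 0 0 0; 0.2 0 0.6 0 0 0; 0.3 -0.1 0.6 0 0 0; 0.2 0 0.5 0 0 0; 0.3 -0.1 0.6 0 0 0; 0.4 0 0.5 0 0 0; 0.3 0 0.5 0 0 0; 0.4 -0.1 0.5 0 0 0; 0 0 0 0 0 0"
}}

```text
time_s: 12.8
tcp_pos: [0.5009, -0.1259, 0.1556]
ee_rot: [2.361, 2.071, 0.002]
contact_force: [-0.1, -0.4, -1.2]
gripper_width: 0.0144
```

```bash
python3 - <<'E'
from h import *
s=st(); 
im=robot.snapshot("scene");cv2.imwrite("pics/s9.png",cv2.resize(im[130:310,180:400],None,fx=3.3,fy=3.3,interpolation=cv2.INTER_CUBIC))
E
```

```text
12.8 [ 0.5009 -0.1259  0.1556] x [0.13  0.991 0.   ] y [ 0.991 -0.13   0.002] z [ 0.002 -0.    -1.   ] F [-0.1 -0.4 -1.2] M [0.02 0.01 0.01] w 0.0144
q [-0.276  0.333  0.489  2.033 -0.212  0.821  0.205]
```

View pics/s9.png

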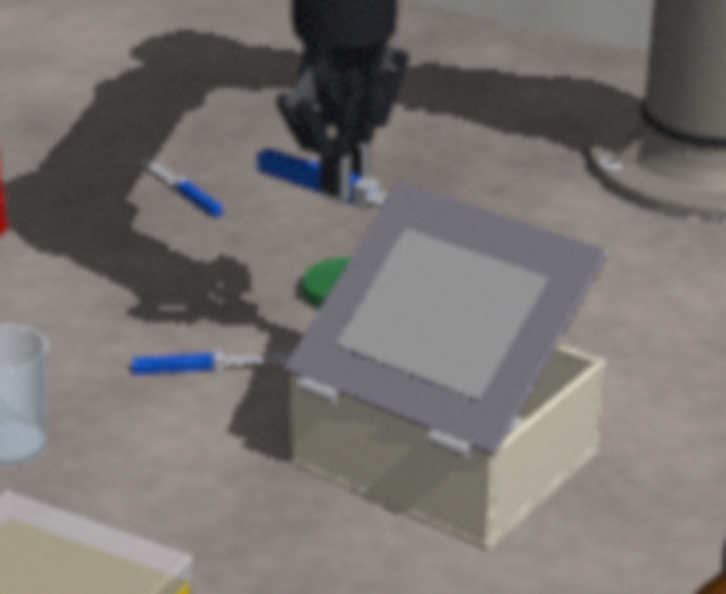

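The lid is at about 35°, with the blade under it and the hand clear to the right of its edge. I'll carry on.

Request:
{"op": "carry_out", "data": {
  "moves": "0.3 0 0.5 0 0 0; 0.4 -0.1 0.5 0 0 0; 0.5 0 0.4 0 0 0; 0.4 -0.1 0.5 0 0 0; 0.4 -0.1 0.4 0 0 0; 0.5 0 0.4 0 0 0; 0.5 -0.1 0.3 0 0 0; 0.5 -0.1 0.4 0 0 0; 0.5 0 0.3 0 0 0; 0.5 -0.1 0.3 0 0 0; 0.5 -0.1 0.3 0 0 0; 0.6 0 0.2 0 0 0; 0.5 -0.1 0.3 0 0 0; 0.6 -0.1 0.2 0 0 0; 0.6 0 0.2 0 0 0; 0 0 0 0 0 0"
}}

```text
time_s: 14.45
tcp_pos: [0.574, -0.135, 0.2073]
ee_rot: [2.361, 2.07, 0.001]
contact_force: [0.1, 1.1, -1.1]
gripper_width: 0.0144
```

```bash
python3 - <<'E'
from h import *
s=st(); 
im=robot.snapshot("scene");cv2.imwrite("pics/s10.png",cv2.resize(im[100:310,180:400],None,fx=2.8,fy=2.8,interpolation=cv2.INTER_CUBIC))
E
```

```text
14.45 [ 0.574  -0.135   0.2073] x [ 0.13   0.991 -0.   ] y [ 0.991 -0.13   0.002] z [ 0.002 -0.001 -1.   ] F [ 0.1  1.1 -1.1] M [-0.04 -0.03  0.01] w 0.0144
q [-0.259  0.389  0.498  1.819 -0.219  0.987  0.198]
```

View pics/s10.png

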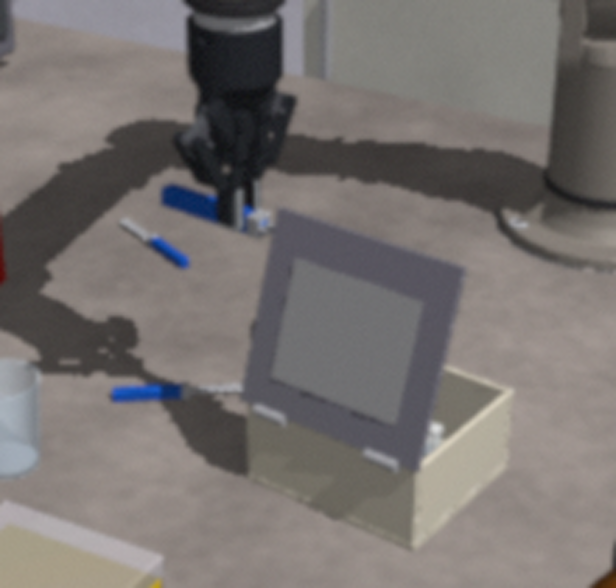

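The lid is at about 70°. Now the last part of the arc.

Request:
{"op": "carry_out", "data": {
  "moves": "0.5 -0.1 0.1 0 0 0; 0.6 -0.1 0.1 0 0 0; 0.6 -0.1 0.2 0 0 0; 0.6 -0.1 0 0 0 0; 0.5 0 0.1 0 0 0; 0.6 -0.1 0 0 0 0; 0.6 -0.1 0 0 0 0; 0.6 -0.1 0 0 0 0; 0.6 0 0 0 0 0; 0.5 -0.1 -0.1 0 0 0; 0.6 -0.1 -0.1 0 0 0; 0.6 -0.1 -0.1 0 0 0; 0.5 0 -0.1 0 0 0; 0 0 0 0 0 0; 0 0 0 0 0 0"
}}

```text
time_s: 16.0
tcp_pos: [0.6468, -0.1448, 0.2077]
ee_rot: [2.362, 2.071, 0.0]
contact_force: [0.6, -1.2, -0.7]
gripper_width: 0.0147
```

```bash
python3 - <<'E'
from h import *
s=st(); 
im=robot.snapshot("scene");cv2.imwrite("pics/s11.png",cv2.resize(im[80:310,180:400],None,fx=2.5,fy=2.5,interpolation=cv2.INTER_CUBIC))
im=robot.snapshot("wrist");cv2.imwrite("pics/w11.png",im)
E
```

```text
16.0 [ 0.6468 -0.1448  0.2077] x [ 0.13   0.991 -0.   ] y [ 0.991 -0.13   0.   ] z [ 0. -0. -1.] F [ 0.6 -1.2 -0.7] M [-0.   -0.04  0.04] w 0.0147
q [-0.212  0.513  0.483  1.636 -0.265  1.058  0.218]
```

View pics/s11.png

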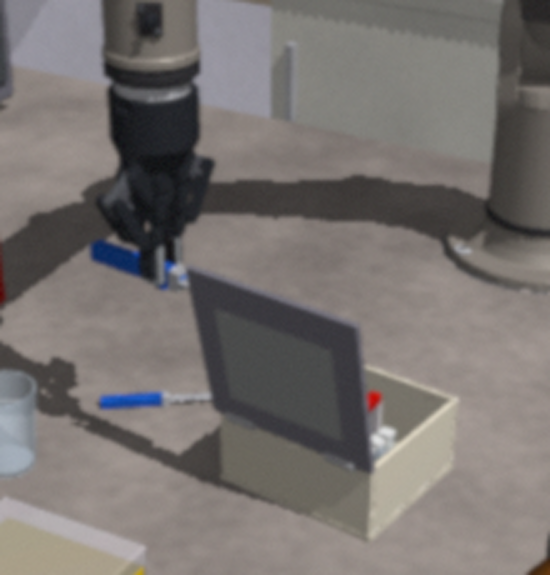

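View pics/w11.png

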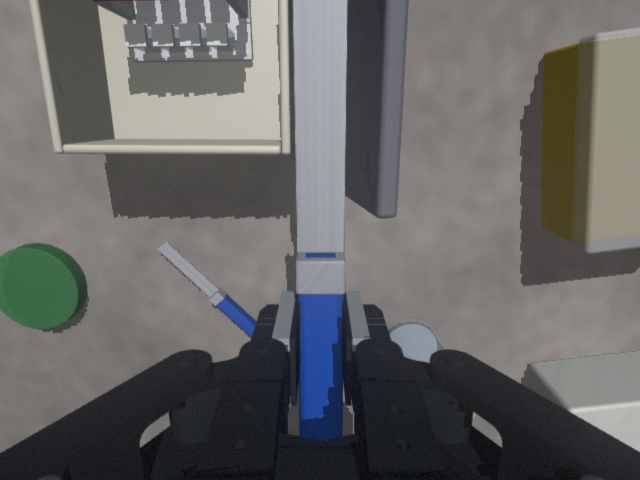

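The lid now stands past upright, about 100°: its edge is at (395,0)–(385,215) in the wrist view, leaning away. The open case shows the cells at the upper left. I'll back off and return the spatula to its old place.

Request:
{"op": "carry_out", "data": {
  "moves": "-1 0.1 0 0 0 0; -2 0.3 0 0 0 0; -2 0.2 0 0 0 0; -1.2 -1.7 0 0 0 0; -1.2 -1.7 0 0 0 0; -1.2 -1.7 0 0 0 0; -1.2 -1.7 0 0 0 0; -1.2 -1.7 0 0 0 0"
}}

```text
time_s: 16.9
tcp_pos: [0.5354, -0.2254, 0.2081]
ee_rot: [2.362, 2.07, 0.0]
contact_force: [0.0, 0.1, -1.3]
gripper_width: 0.014
```

Request:
{"op": "carry_out", "data": {
  "moves": "-0.7 -1 0 0 0 -8.1; -0.7 -1 0 0 0 -8.1; -0.7 -1 0 0 0 -8.1; -0.7 -1 0 0 0 -8.1; -0.7 -1 0 0 0 -8.1; -0.7 -1 0 0 0 -8.1; -0.7 -1 0 0 0 -8.1; -0.7 -1 -2 0 0 -8.1; -0.7 -1 -2 0 0 -8.1; -0.7 -1 -2 0 0 -8.1; -0.7 -1 -3 0 0 -8.5; -0.2 -0.5 -3 0 0 0; 0 0 -3 0 0 0; 0 0 0 0 0 0; 0 0 0 0 0 0"
}}

```text
time_s: 18.4
tcp_pos: [0.4571, -0.3394, 0.0584]
ee_rot: [3.135, -0.193, -0.001]
contact_force: [0.1, -0.0, 0.6]
gripper_width: 0.0144
```

```bash
python3 - <<'E'
from h import *
s=st(); 
im=robot.snapshot("wrist");cv2.imwrite("pics/w12.png",im)
im=robot.snapshot("top");cv2.imwrite("pics/t12.png",im);cv2.imwrite("pics/t12z.png",cv2.resize(im[170:320,270:490],None,fx=3.6,fy=3.6,interpolation=cv2.INTER_CUBIC))
E
```

```text
18.4 [ 0.4571 -0.3394  0.0584] x [ 0.992 -0.122 -0.   ] y [-0.122 -0.992  0.   ] z [-0. -0. -1.] F [ 0.1 -0.   0.6] M [ 0.   -0.02 -0.02] w 0.0144
q [-0.016  0.656  0.742  1.981 -0.644  0.755 -0.581]
```

View pics/w12.png

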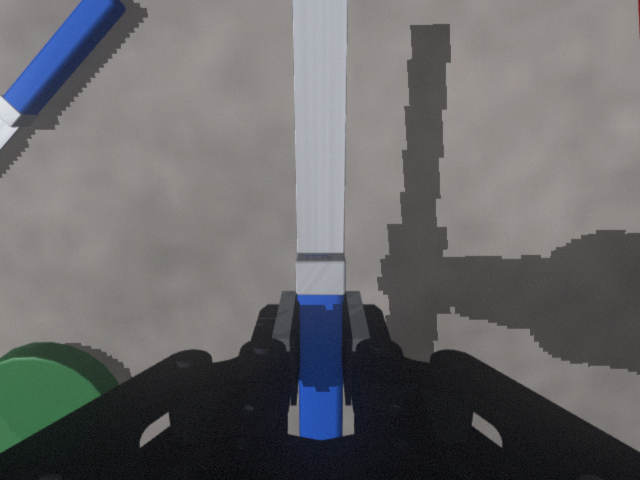

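View pics/t12z.png

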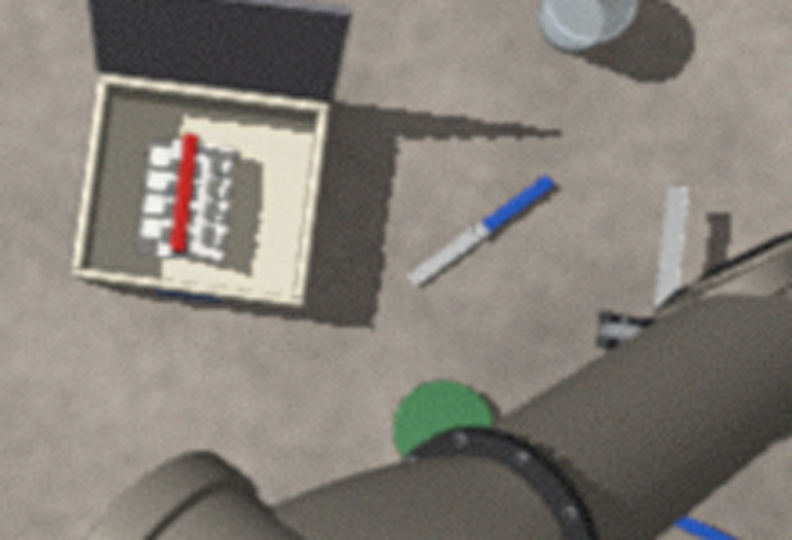

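The lid stays open and the red bar shows at zoom (185,193). The spatula is still aligned in the jaws, so I'll lay it down.

Request:
{"op": "carry_out", "data": {
  "moves": "0 0 -2 0 0 0; 0 0 -2 0 0 0; 0 0 -0.8 0 0 0; 0 0 -0.4 0 0 0; 0 0 -0.2 0 0 0; 0 0 0 0 0 0; 0 0 0 0 0 0; 0 0 0 0 0 0"
}}

```text
time_s: 19.3
tcp_pos: [0.4579, -0.3389, 0.0043]
ee_rot: [3.135, -0.191, 0.001]
contact_force: [0.2, 0.6, -0.9]
gripper_width: 0.0144
```

Request:
{"op": "carry_out", "data": {
  "moves": "0 0 0 0 0 0; 0 0 0 0 0 0; 0 0 0 0 0 0; 0 0 0 0 0 0; 0 0 0 0 0 0; 0 0 0 0 0 0; 0 0 0 0 0 0; 0 0 0 0 0 0",
  "jaw": 1
}}

```text
time_s: 20.1
tcp_pos: [0.4576, -0.3388, 0.0038]
ee_rot: [3.136, -0.192, 0.0]
contact_force: [-0.3, 0.2, 0.6]
gripper_width: 0.0853
```

Request:
{"op": "carry_out", "data": {
  "moves": "0 0 1 0 0 0; 0 0 3 0 0 0; 0 0 4 0 0 0; 0 0 5 0 0 0; 0 0 5 0 0 0; 0 0 4 0 0 0; 0 0 0 0 0 0"
}}

```text
time_s: 20.8
tcp_pos: [0.4595, -0.3414, 0.2299]
ee_rot: [3.132, -0.193, 0.014]
contact_force: [0.8, -0.0, 0.2]
gripper_width: 0.0853
```

```bash
python3 - <<'E'
from h import *
s=st(); 
im=robot.snapshot("wrist");cv2.imwrite("pics/w13.png",im)
im=cv2.imread("pics/t12.png");hsv=cv2.cvtColor(im,cv2.COLOR_BGR2HSV)
m=cv2.inRange(hsv,(0,150,80),(8,255,255))|cv2.inRange(hsv,(172,150,80),(180,255,255));m[:, :290]=0;m[:,380:]=0;m[:190]=0;m[280:]=0
p=np.argwhere(m)[:,::-1].astype(np.float32);r=cv2.minAreaRect(p);print(len(p),r)
b=cv2.boxPoints(r);W=[px2w("top",*q,.074) for q in b];print(np.round(W,4));print("centre",px2w("top",*r[0],.074))
v,_,_,_=[x.item() for x in cv2.fitLine(p,cv2.DIST_L2,0,.01,.01)][0:1]*4
l=cv2.fitLine(p,cv2.DIST_L2,0,.01,.01).ravel();a=px2w("top",l[2]-l[0]*15,l[3]-l[1]*15,.074);c=px2w("top",l[2]+l[0]*15,l[3]+l[1]*15,.074);d=c-a
print("mean",px2w("top",l[2],l[3],.074),"yaw",np.degrees(np.arctan2(d[1],d[0])))
E
```

```text
20.8 [ 0.4595 -0.3414  0.2299] x [ 0.992 -0.123  0.009] y [-0.123 -0.992  0.003] z [ 0.009 -0.004 -1.   ] F [ 0.8 -0.   0.2] M [ 0.01 -0.03  0.01] w 0.0853
q [-0.193  0.44   0.966  1.859 -0.419  1.051 -0.754]
110 ((320.57696533203125, 223.38465881347656), (3.7210419178009033, 31.380788803100586), 7.125016689300537)
[[0.5277 0.0211 0.074 ]
 [0.6106 0.0107 0.074 ]
 [0.6093 0.0009 0.074 ]
 [0.5265 0.0114 0.074 ]]
centre [0.56842821 0.01103857 0.074     ]
mean [0.56959616 0.01075884 0.074     ] yaw -6.935380485780669
```

View pics/w13.png

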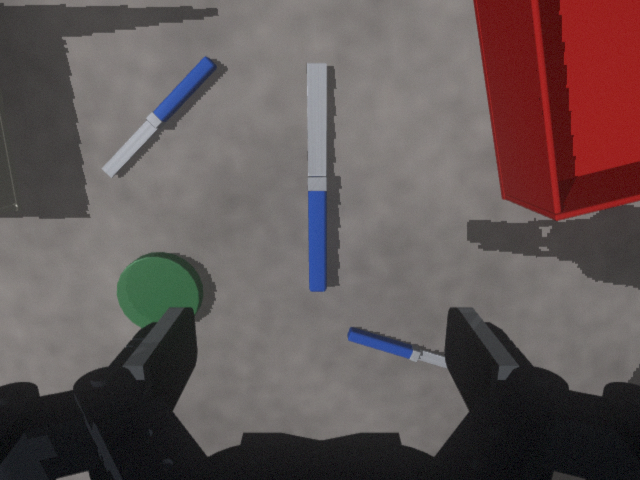

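The spatula lies flat where it was, handle from (317,291) to (317,178). Now over to the carrier, turned half round so the wrist camera is on the robot's side, away from the lid.

Request:
{"op": "carry_out", "data": {
  "moves": "0.5 1.7 0 0 0 8.55; 0.5 1.7 0 0 0 8.55; 0.5 1.7 0 0 0 8.55; 0.5 1.7 0 0 0 8.55; 0.5 1.7 0 0 0 8.55; 0.5 1.7 0 0 0 8.55; 0.5 1.7 0 0 0 8.55; 0.5 1.7 0 0 0 8.55; 0.5 1.7 0 0 0 8.55; 0.5 1.7 0 0 0 8.55; 0.5 1.7 0 0 0 8.55"
}}

```text
time_s: 21.95
tcp_pos: [0.5117, -0.1509, 0.2229]
ee_rot: [-2.27, -2.169, 0.002]
contact_force: [0.4, -0.5, -0.7]
gripper_width: 0.0854
```

Request:
{"op": "carry_out", "data": {
  "moves": "0.5 1.7 0 0 0 8.55; 0.5 1.7 0 0 0 8.55; 0.5 1.7 0 0 0 8.55; 0.5 1.7 0 0 0 8.55; 0.5 1.7 0 0 0 8.55; 0.5 1.7 0 0 0 8.55; 0.5 1.6 0 0 0 8.55; 0.5 1.6 0 0 0 8.55; 0.5 1.6 0 0 0 8.55; 0.5 1.6 0 0 0 8.55; 0 0 0 0 0 0; 0 0 0 0 0 0"
}}

```text
time_s: 23.15
tcp_pos: [0.5618, 0.0136, 0.2231]
ee_rot: [-0.21, -3.133, 0.001]
contact_force: [-0.2, -0.3, 0.4]
gripper_width: 0.0856
```

```bash
python3 - <<'E'
from h import *
s=st(); 
im=robot.snapshot("wrist");cv2.imwrite("pics/w14.png",im)
hsv=cv2.cvtColor(im,cv2.COLOR_BGR2HSV)
m=cv2.inRange(hsv,(0,150,60),(8,255,255))|cv2.inRange(hsv,(172,150,60),(180,255,255))
n,l,t,ce=cv2.connectedComponentsWithStats(m)
for i in range(1,n):
    if t[i,4]>200: print(t[i],ce[i],cv2.minAreaRect(np.argwhere(l==i)[:,::-1].astype(np.float32)))
E
```

```text
23.15 [0.5618 0.0136 0.2231] x [-0.991  0.133  0.002] y [ 0.133  0.991 -0.001] z [-0.002 -0.001 -1.   ] F [-0.2 -0.3  0.4] M [-0.03 -0.03  0.  ] w 0.0856
q [-0.304  0.302  0.207  1.849 -0.072  1.     1.371]
[ 311  171   17  117 1687] [319.38114997 228.0616479 ] ((319.27130126953125, 228.98898315429688), (116.1452865600586, 15.055606842041016), 89.18154907226562)
```

View pics/w14.png

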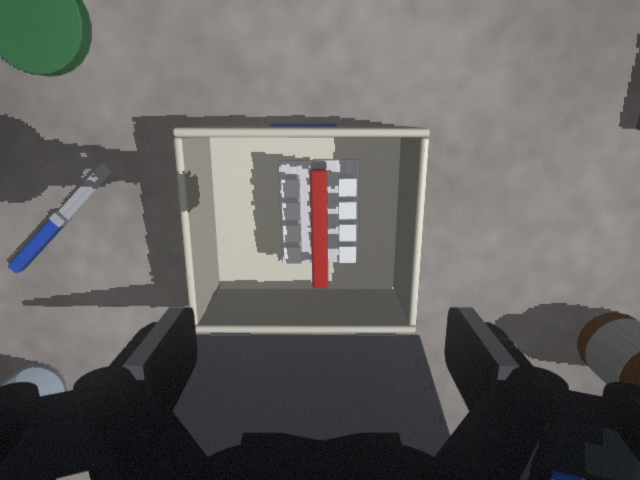

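The wrist view shows the red bar from (319,171) to (321,288), aligned with the tool. The cells are on both sides, and the case rim spans columns 175–428.

```bash
python3 - <<'E'
from h import *
s=st()
a=px2w("wrist",319,171,.074,s);b=px2w("wrist",320.5,287.5,.074,s);print(a,b,np.linalg.norm(a-b),(a+b)/2,np.degrees(np.arctan2((b-a)[1],(b-a)[0])))
E
```

```text
23.2 [0.5619 0.013  0.2233] x [-0.991  0.134  0.001] y [ 0.134  0.991 -0.001] z [-0.001 -0.001 -1.   ] F [-0.1 -0.3 -0.4] M [ 0.02 -0.03 -0.02] w 0.0857
q [-0.304  0.302  0.208  1.849 -0.072  1.     1.371]
[0.52824884 0.01686054 0.074     ] [0.6140281  0.00623595 0.074     ] 0.08643473693847667 [0.57113847 0.01154825 0.074     ] -7.060678847605651
```

Request:
{"op": "carry_out", "data": {
  "moves": "0.4 -0.1 0 0 0 0.5; 0.4 -0.1 0 0 0 0; 0 0 -3 0 0 0; 0 0 -4 0 0 0; 0 0 -3 0 0 0; 0 0 -2 0 0 0; 0 0 -1 0 0 0; 0 0 0 0 0 0; 0 0 0 0 0 0",
  "jaw": 0
}}

```text
time_s: 24.1
tcp_pos: [0.5714, 0.012, 0.0946]
ee_rot: [0.191, 3.134, 0.0]
contact_force: [-0.1, 0.0, 0.2]
gripper_width: 0.0427
```

```bash
python3 - <<'E'
from h import *
s=st(); 
im=robot.snapshot("wrist");cv2.imwrite("pics/w15.png",im)
E
```

```text
24.1 [0.5714 0.012  0.0946] x [-0.993  0.122 -0.001] y [0.122 0.993 0.   ] z [ 0.001  0.    -1.   ] F [-0.1  0.   0.2] M [-0.07 -0.   -0.02] w 0.0427
q [-0.267  0.479  0.176  1.932 -0.12   0.739  1.427]
```

View pics/w15.png

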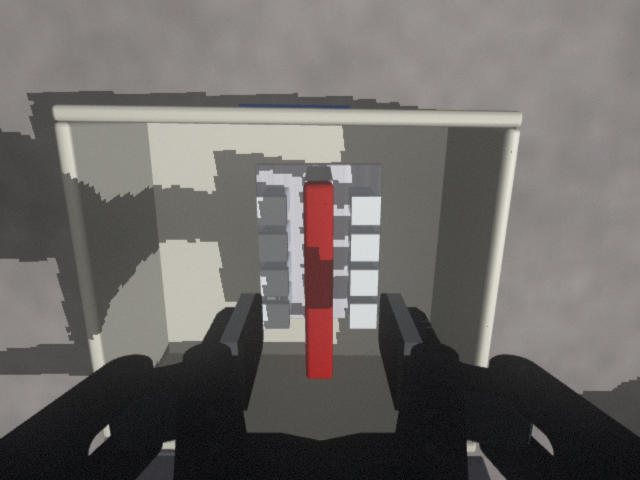

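```bash
python3 - <<'E'
from h import *
s=st()
a=px2w("wrist",319,181,.074,s);b=px2w("wrist",320,378,.074,s);print(np.linalg.norm(a-b),(a+b)/2)
E
```

```text
24.15 [0.5717 0.0121 0.095 ] x [-0.993  0.121 -0.002] y [0.121 0.993 0.   ] z [ 0.002  0.    -1.   ] F [-0.1  0.  -0.6] M [-0.02  0.03 -0.01] w 0.0429
q [-0.268  0.478  0.176  1.932 -0.12   0.739  1.427]
0.08828369434351249 [0.57045237 0.01249871 0.074     ]
```

Request:
{"op": "carry_out", "data": {
  "moves": "-0.1 0 -1.5 0 0 0; 0 0 -1.5 0 0 0; 0 0 -0.7 0 0 0; 0 0 -0.4 0 0 0; 0 0 0 0 0 0; 0 0 0 0 0 0"
}}

```text
time_s: 24.75
tcp_pos: [0.5699, 0.0122, 0.0531]
ee_rot: [0.19, 3.135, 0.0]
contact_force: [-0.8, 0.2, -0.2]
gripper_width: 0.0429
```

Request:
{"op": "carry_out", "data": {
  "moves": "0 0 0 0 0 0; 0 0 0 0 0 0; 0 0 0 0 0 0; 0 0 0 0 0 0; 0 0 0 0 0 0; 0 0 0 0 0 0; 0 0 0 0 0 0; 0 0 0 0 0 0; 0 0 0 0 0 0; 0 0 0 0 0 0",
  "jaw": -1
}}

```text
time_s: 25.75
tcp_pos: [0.5698, 0.0118, 0.0531]
ee_rot: [0.191, 3.135, -0.0]
contact_force: [-0.8, -3.2, 5.2]
gripper_width: 0.0104
```

```bash
python3 - <<'E'
from h import *
s=st(); 
im=robot.snapshot("wrist");cv2.imwrite("pics/w16.png",im)
E
```

```text
25.75 [0.5698 0.0118 0.0531] x [-0.993  0.121 -0.001] y [ 0.121  0.993 -0.   ] z [ 0. -0. -1.] F [-0.8 -3.2  5.2] M [-0.56  0.12  0.04] w 0.0104
q [-0.255  0.54   0.161  1.954 -0.135  0.657  1.44 ]
```

View pics/w16.png

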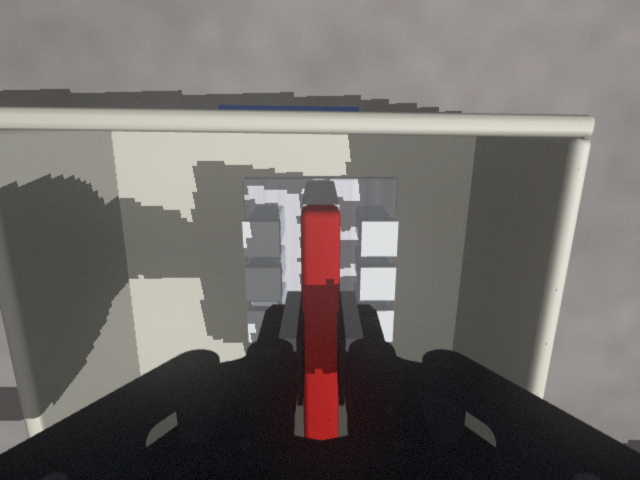

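The bar is held between the pads (width 10.4 mm), and the cells at both sides are clear. Lifting gently.

Request:
{"op": "carry_out", "data": {
  "moves": "0 0 0.2 0 0 0; 0 0 0.3 0 0 0; 0 0 0.5 0 0 0; 0 0 0.8 0 0 0; 0 0 1 0 0 0; 0 0 1 0 0 0; 0 0 1 0 0 0; 0 0 1 0 0 0; 0 0 1 0 0 0; 0 0 1 0 0 0; 0 0 1 0 0 0; 0 0 1 0 0 0; 0 0 1 0 0 0; 0 0 1 0 0 0; 0 0 1 0 0 0; 0 0 1 0 0 0; 0 0 0.8 0 0 0; 0 0 0.5 0 0 0; 0 0 0.3 0 0 0; 0 0 0.1 0 0 0"
}}

```text
time_s: 27.8
tcp_pos: [0.5696, 0.0123, 0.208]
ee_rot: [0.19, 3.136, 0.0]
contact_force: [-0.8, -0.3, -4.6]
gripper_width: 0.0107
```

```bash
python3 - <<'E'
from h import *
s=st(); 
im=robot.snapshot("scene");cv2.imwrite("pics/s17.png",im)
cv2.imwrite("pics/s17z.png",cv2.resize(im[80:310,180:400],None,fx=2.5,fy=2.5,interpolation=cv2.INTER_CUBIC))
cv2.imwrite("pics/w17.png",robot.snapshot("wrist"))
E
```

```text
27.8 [0.5696 0.0123 0.208 ] x [-0.993  0.121 -0.   ] y [0.121 0.993 0.   ] z [ 0.  0. -1.] F [-0.8 -0.3 -4.6] M [-0.02  0.    0.01] w 0.0107
q [-0.296  0.33   0.206  1.848 -0.081  0.971  1.394]
```

View pics/s17z.png

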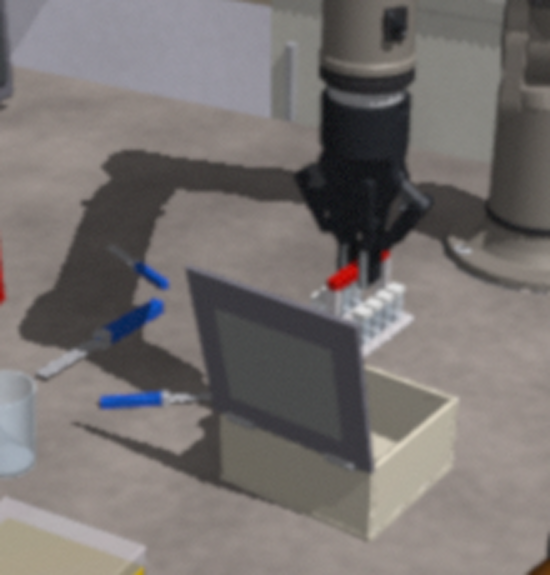

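View pics/w17.png

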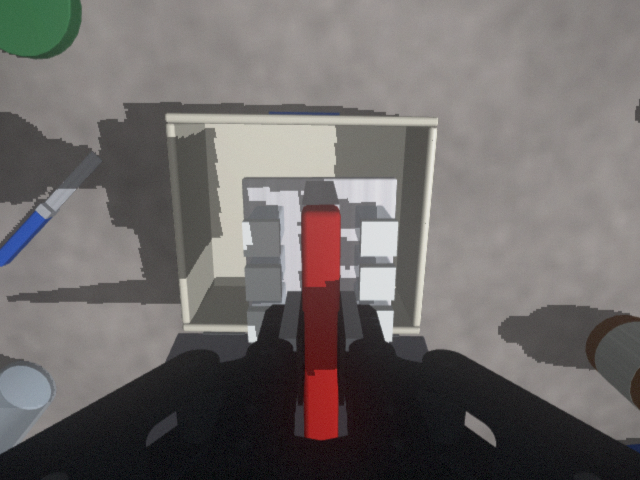

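The carrier hangs level: in the wrist view it looks exactly as it did before the lift, with its edge at row 178 and the bar from row 206 to 437. The lid is open and the spatula is flat. Now holding it still.

Request:
{"op": "carry_out", "data": {
  "moves": "0 0 0 0 0 0; 0 0 0 0 0 0; 0 0 0 0 0 0; 0 0 0 0 0 0; 0 0 0 0 0 0; 0 0 0 0 0 0; 0 0 0 0 0 0; 0 0 0 0 0 0; 0 0 0 0 0 0; 0 0 0 0 0 0; 0 0 0 0 0 0; 0 0 0 0 0 0; 0 0 0 0 0 0; 0 0 0 0 0 0; 0 0 0 0 0 0; 0 0 0 0 0 0; 0 0 0 0 0 0; 0 0 0 0 0 0; 0 0 0 0 0 0; 0 0 0 0 0 0"
}}

```text
time_s: 29.9
tcp_pos: [0.5696, 0.0122, 0.2078]
ee_rot: [-0.19, -3.136, -0.0]
contact_force: [-0.2, -0.5, -4.0]
gripper_width: 0.0106
```

Request:
{"op": "carry_out", "data": {
  "moves": "0 0 0 0 0 0; 0 0 0 0 0 0; 0 0 0 0 0 0; 0 0 0 0 0 0; 0 0 0 0 0 0; 0 0 0 0 0 0; 0 0 0 0 0 0"
}}

```text
time_s: 30.6
tcp_pos: [0.5696, 0.0123, 0.2078]
ee_rot: [-0.19, -3.136, -0.0]
contact_force: [0.4, 0.1, -4.5]
gripper_width: 0.0101
```

```bash
python3 - <<'E'
from h import *
s=st(); a=robot.snapshot("wrist"); b=cv2.imread("pics/w17.png"); print("diff",np.abs(a.astype(int)-b).mean())
t=robot.snapshot("top");cv2.imwrite("pics/t18.png",t);st()
print(robot.hand_in())
E
```

```text
30.6 [0.5696 0.0123 0.2078] x [-0.993  0.121  0.   ] y [0.121 0.993 0.   ] z [-0.  0. -1.] F [ 0.4  0.1 -4.5] M [-0.    0.03 -0.01] w 0.0101
q [-0.296  0.33   0.206  1.848 -0.081  0.971  1.394]
diff 2.3264789496527776
30.7 [0.5696 0.0123 0.2078] x [-0.993  0.121  0.   ] y [0.121 0.993 0.   ] z [-0.  0. -1.] F [-0.3  0.4 -3.8] M [ 0.06 -0.04  0.01] w 0.0106
q [-0.296  0.33   0.206  1.848 -0.081  0.971  1.394]
the job is handed in; nothing more can be done
None
```

View pics/t18.png

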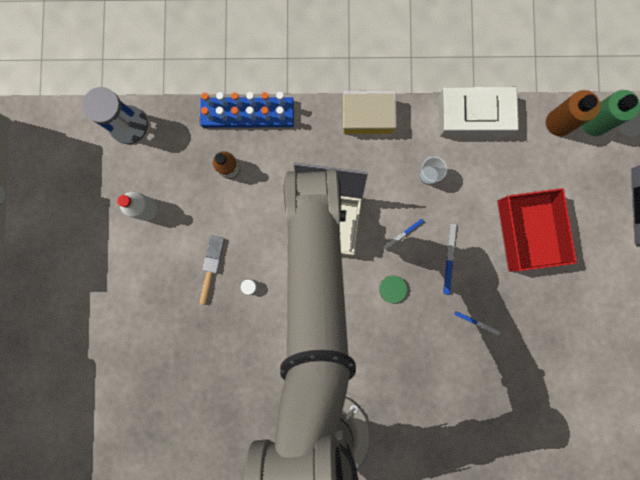

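The job is done and handed in at 30.7 s; no verdict comes back.

- **Lid:** I slid the big spatula's blade about 14 mm under the front lip, parallel to it and with the hand beside the lid. I then raised the blade in an arc around the hinge until the lid stood at about 100°. The angle comes from the arc and the pictures, not from a joint reading. In the pictures the hand stayed clear of the lid.
- **Spatula:** it lies flat where it came from.
- **Carrier:** I gripped it by the middle of the red bar and lifted it straight up 15.5 cm. Its underside should be about 8 cm above the rim, worked out from the lift height.

Last checks:
- **Hold:** in the 2.8 s before hand-in the position stayed within 0.2 mm. The tool stayed vertical and the side moments were near zero. The wrist pictures from the start and end of the hold matched apart from noise.
- **Load:** the held weight read about 4 to 4.5 N.
- **Scene:** the last top picture shows the lid open, the spatula flat, and the bystanders where they were at the start. The arm covers part of the case in that picture.
- **Disagreement:** the top and wrist cameras differed by 2 to 3 mm on the lid and bar positions. No check failed.

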